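Stack the next two plates of a scooter clutch on its splined hub

TASK

The first brown friction disc of a scooter clutch is already on the splined hub in the blue bench fixture. Slide the blue-grey steel separator plate onto the splines with its tab pointing opposite to the fitted disc's tab, then the loose brown friction disc on top of it with its tab on the same side as the fitted disc's tab, both fully home and flat, and let go. Feel for the splines gently, never forcing a plate down, and leave the tire lever, the hand pump and the valve stem where they lie.

Things in the scene. Friction and masses are not known exactly. Their poses are not given: they have to be found in the camera images.
- fixture: blue plate 120 x 100 x 12 mm fixed to the bench, the steel hub standing on it; origin under its centre, z up on the hub axis. The hub turns stiffly (0.15 N m friction, stops at 0.4 rad); it starts turned 0.14 to 0.36 rad away from the fixture's axes; angle and side are NOT measured: see or feel. At hub angle 0 the fitted disc's tab points along the fixture's -x. It stands at most 25 N of contact force
- hub_seat (a point): on the hub axis at the top face of the fitted brown disc (60 mm wide, tab to 48 mm, turns with the hub), 38 mm above the bench, where the separator must rest; axes as the fixture's. The separator's tab must point along +x of the hub, the loose disc's along -x. The teeth also fit 60 degrees off, which is wrong
- rib_top (a point): on the hub axis at the top of the ribs, 22 mm above hub_seat. Six ribs 6 mm wide reach 20 mm out, at 0, 60... degrees from the hub's x. A core of 13.5 mm radius rises 6 mm above here, then tapers to 8.5 mm radius at 14 mm. Play of plates: 1.5 mm radial, about 0.09 rad in turn. Turned wrong, a plate rests on the ribs here; turned right it slides down freely
- separator_center (a point): blue-grey steel separator plate, 7 mm thick, 90 g, flat on the mat, z up: a 12-sided ring 60 mm across flats; six inward teeth at 30, 90... degrees from its x, tips 15 mm from the centre; one tab 14 mm wide along +x to 48 mm from the centre. Pinch it from above on the flats (16 mm wide) that face its +y and -y. This point: its centre, half-way up
- separator_tab (a point): point on the separator's tab, 42 mm from its centre along its +x, half-way up
- disc_center (a point): loose brown friction disc with lighter pads on top, 8 mm thick, 70 g, flat on the mat, z up; otherwise the same shape, teeth, flats and tab (along its +x) as the separator. This point: its centre, half-way up
- disc_tab (a point): point on the loose disc's tab, 42 mm from its centre along its +x, half-way up
- mat: white hard mat 200 x 290 x 6 mm fixed to the bench, on which both loose plates lie; origin under its centre. Four black caps, 16 mm wide and 12 mm high, stand in a row along its far edge (86 mm along its +x)
- tire_lever_center (a point): red tire lever, 130 mm long along its x, 16 mm wide, lying on the bench; its centre
- air_pump_center (a point): aluminium hand pump with black handle, about 220 mm long along its x, 28 mm thick, lying on the bench; its middle
- valve_stem_center (a point): steel valve stem, 38 mm high, 18 mm wide foot, standing on the bench; its middle
Things that resemble listed ones, but are neither listed nor needed, are in the scene too. Of the things that look like the part that bears separator_center, the smallest one is meant.

How it is judged:
By the outcome, as a careful person would: the job done as asked, in the order asked, and still so for the second after the job is handed in, with the robot touching nothing.
It also fails if it takes over 72 s, if anything falls off the work surface, if the arm or the gripper's body presses on something with over 40 N, if the wrist force passes 120 N, or if a joint passes its speed limit or range.

ROBOT

A 6-joint arm with a two-finger parallel gripper is mounted at the origin on the work surface. World frame = base frame: x ahead of the robot, y to its left, z up, the work surface at z = 0. Lengths are in m, angles in degrees, forces in N, time in s.
With the tool pointing down it reaches from about 0.375 to 0.9 m from the base axis. Payload 3.1 kg.
Tool frame: the origin (TCP) lies at the very end of the fingers, on their centre line; the grasp point (between the pads) lies 19 mm behind it; z points along the fingers, x is the direction in which the jaws open and shut, and the axes are right-handed (so a half turn about z gives the same grasp; the last joint's range is limited). The gripper opens to 87 mm and grips with 3 to 60 N. Pads are 19 mm wide; open, the fingers measure 117 mm over their backs; the gripper's body (75 mm by 190 mm) begins 51 mm behind the grasp point.
Start: joints at [57.21, 30.224, 82.088, -0, 67.689, -10.227], TCP at [0.24, 0.577, 0.223] pointing down, gripper open.
Joint ranges: [-176.69, 176.69], [-43.24, 126.21], [12.49, 139.97], [-82, 262], [0, 151.66], [-163.58, 163.58]. Speed limits (degrees/s): [159.86, 159.86, 180, 180, 180, 180].

INTERFACE

Orientations are given as a 3x3 rotation matrix whose columns are the frame's x, y, z axes.
In Python, from rig import bot gives the robot as it stands.
- The arm moves only by the tool arm_command, never from a script. Its argument "plan" is a list of rows, each an object of numbers: "claw": the opening, from 0 (shut) to 1 (fully open); "dx", "dy", "dz": the shift along the tool's x, y, z in cm; "twist": the turn about the tool's z in degrees. A call has 1 to 8 rows; each row is the pose to reach, as a shift and turn from the pose measured when the call began, along the tool's axes at that moment; what a row does not reach only later rows make up. A row lasts 1/12 s, in which the tool goes at most 41.7 mm and 7.16 degrees, less where a joint would pass 70% of its speed; a pose out of reach is approached as far as the arm can. A call with a gripper value outside its range is refused whole. The fingers move at their own pace and stop on an object; the grip force is fixed at half the most. Time passes only in rows, so rows that repeat a pose let the fingers close. It gives the time, the measured TCP pose, the force and the opening at its end, in the units of the state.
- bot.read_state(): the state, without advancing time (a new reading comes with each control period).
- bot.capture(name): name is "side" or "top" or "wrist"; returns the picture (480x640x3 uint8, red, green, blue); there is no depth.
- bot.calibration(name): a dict with "intrinsics" (3x3 intrinsics, pixels), "rvec" (rotation vector, rad) and "tvec" (3), from world to camera coordinates, as OpenCV has them; the wrist camera has in their place "T_tool_cam" (4x4, takes a point from camera to tool coordinates, whose origin is the TCP and whose axes are the tool frame's). Camera axes: x right, y down, z forward; pixel columns grow to the right and rows downward; lengths in m; the calibration is good to about 2 mm. A picture is of the moment at which its call begins: read the wrist's pose just before it. calibration takes no time and is no camera call.
- bot.hand_in(): hands the job in, once; it reports no verdict.
The state is a dict: "time_s": time; "joint_positions": joint angles; "qvel": joint speeds; "tau": joint torques, N m; "position": TCP position; "tcp_rot": TCP orientation; "force": force on the tool from outside, world axes, zero at the start; "moment": the same for the moment, N m; "opening": opening from 0.0 (shut) to 1.0 (fully open).
Only numpy, scipy, OpenCV 4.12 (cv2) and the standard library are available. Lean on these libraries where they do the work, as an engineer would, in place of code of your own. Each camera call takes 0.05 s, during which the arm holds its last target.

## Working session

There is one attempt and no reset: what is moved stays moved. The work goes in short steps, Python scripts to look and compute and a tool call to move; the robot and the scene stay as the last step left them, time stands still between calls to the robot, and variables do not carry over. Pictures are saved under pics/ and viewed, and the job is handed in when it is done.

Besides the shell and the picture viewer there is one more tool, called after "Request:" as name([rows], argument=value, ...), one row to a line, values as JSON. arm_command: Moves the arm, as the interface text tells. Its arguments: {"type":"object","properties":{"plan":{"type":"array"}},"required":["plan"]}

```bash
ls; mkdir -p pics
python3 - <<'E'
from rig import bot
import cv2
s=bot.read_state(); print(s)
for n in ["side","top","wrist"]:
    im=bot.capture(n); cv2.imwrite(f"pics/{n}0.png",im[:,:,::-1]); print(n,bot.calibration(n))
E
```

```text
pics
{'time_s': 0.0, 'joint_positions': array([ 5.72108969e+01,  3.02778637e+01,  8.21565695e+01,  3.39029068e-04,
        6.76885226e+01, -1.02262921e+01]), 'qvel': array([-0.04130563, -0.04548916,  0.00954207, -0.03033381, -0.00749783,
       -0.03378069]), 'tau': array([ 1.74672947e-03, -4.40044999e+01, -1.76593423e+01,  6.32582442e-02,
        5.82715985e-02, -1.79646613e-04]), 'position': array([0.2393693 , 0.57655457, 0.22158243]), 'tcp_rot': array([[ 3.83696861e-01,  9.23458368e-01, -1.16675499e-03],
       [ 9.23456693e-01, -3.83698440e-01, -1.80109738e-03],
       [-2.11092052e-03, -3.86372290e-04, -9.99997697e-01]]), 'force': array([-0.61546673, -0.8723537 ,  0.8008378 ]), 'moment': array([-0.01693206,  0.01495695,  0.00879313]), 'opening': 1.001264369830145}
side {'intrinsics': array([[491.67844946,   0.        , 317.02660092],
       [  0.        , 491.67844946, 239.67286106],
       [  0.        ,   0.        ,   1.        ]]), 'rvec': array([ 2.10058518, -0.25935915,  0.16818986]), 'tvec': array([-0.5684344 ,  0.08947221,  0.84514695])}
top {'intrinsics': array([[509.60475377,   0.        , 324.81634842],
       [  0.        , 509.60475377, 244.77098738],
       [  0.        ,   0.        ,   1.        ]]), 'rvec': array([ 2.18092503, -2.17072283,  0.13449975]), 'tvec': array([-0.08586507,  0.56538278,  1.04916109])}
wrist {'intrinsics': array([[425.53824103,   0.        , 314.33663846],
       [  0.        , 425.53824103, 243.68739294],
       [  0.        ,   0.        ,   1.        ]]), 'T_tool_cam': array([[ 9.99999975e-01, -1.56059943e-04,  1.58124178e-04,
        -1.39672660e-04],
       [ 1.04873542e-04,  9.59036749e-01,  2.83281668e-01,
        -7.81006082e-02],
       [-1.95855819e-04, -2.83281645e-01,  9.59036741e-01,
        -1.62650997e-01],
       [ 0.00000000e+00,  0.00000000e+00,  0.00000000e+00,
         1.00000000e+00]])}
```

View pics/top0.png

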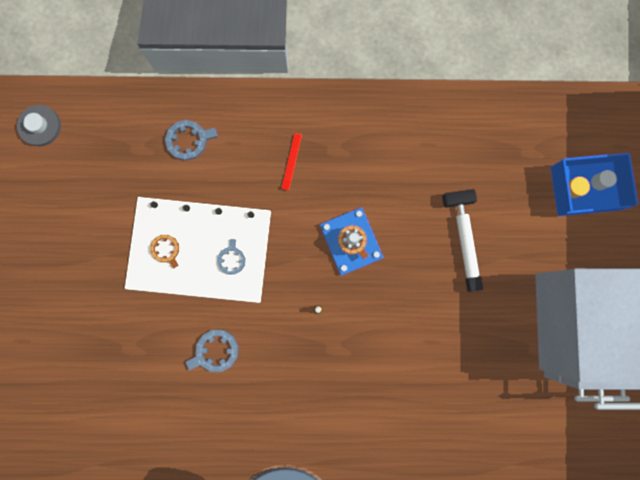

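View pics/side0.png

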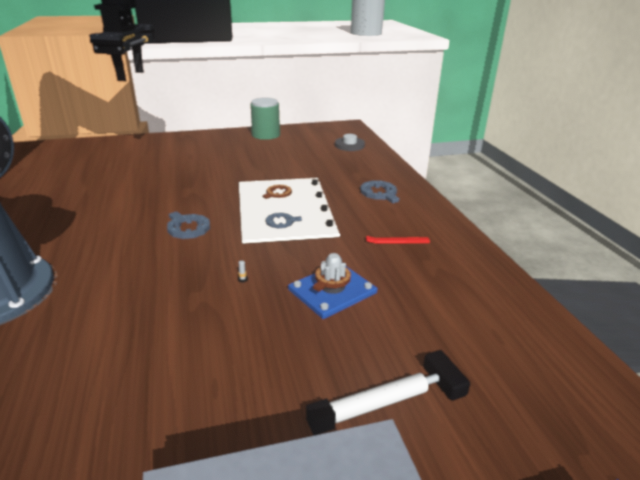

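View pics/wrist0.png

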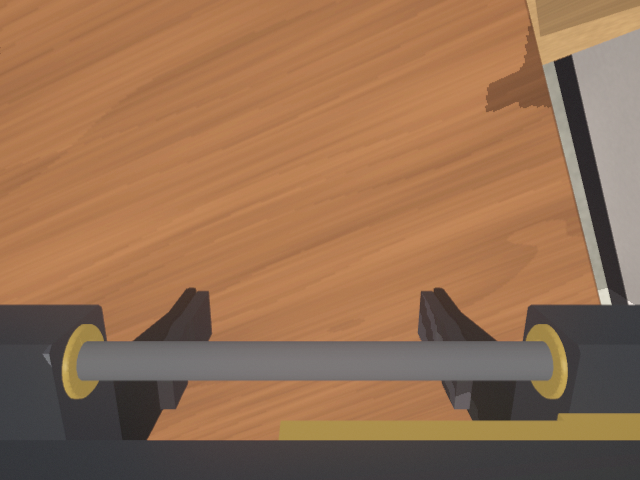

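The top view shows the mat with its four caps, and three blue-grey rings at (186,139), (230,260) and (217,351). The one at (230,260) is the smallest and lies on the mat, so it fits. The loose brown disc is at (164,249), the fixture with the fitted disc at (352,240), the tire lever at (291,162), the valve stem at (318,310) and the pump at (466,240). The wrist view shows only bare bench so far. I'll confirm in a crop and measure.

```bash
cat > h.py <<'E'
import numpy as np, cv2
from rig import bot
def ray(name,uv,T=None,s=None):
    c=bot.calibration(name); K=c["intrinsics"]
    d=cv2.undistortPoints(np.array([[uv]],float),K,None)[0,0]; d=np.array([d[0],d[1],1.])
    if "rvec" in c:
        R=cv2.Rodrigues(c["rvec"])[0]; return -R.T@c["tvec"], R.T@d
    Tt=np.eye(4); Tt[:3,:3]=s["tcp_rot"]; Tt[:3,3]=s["position"]
    M=Tt@c["T_tool_cam"]; return M[:3,3], M[:3,:3]@d
def onz(name,uv,z,s=None):
    o,d=ray(name,uv,s=s); return o+d*(z-o[2])/d[2]
def proj(name,p,s=None):
    c=bot.calibration(name);K=c["intrinsics"]
    if "rvec" in c: q=cv2.Rodrigues(c["rvec"])[0]@p+c["tvec"]
    else:
        Tt=np.eye(4); Tt[:3,:3]=s["tcp_rot"]; Tt[:3,3]=s["position"]
        q=(np.linalg.inv(Tt@c["T_tool_cam"])@np.r_[p,1])[:3]
    q=K@q; return q[:2]/q[2]
E
python3 - <<'E'
from h import *
im=cv2.imread("pics/top0.png")
cv2.imwrite("pics/crop_mat.png",cv2.resize(im[120:380,120:400],None,fx=2.8,fy=2.3,interpolation=cv2.INTER_CUBIC)[:600])
for n,uv,z in [("sep",(230,261),.0095),("septab",(232,241),.0095),("disc",(164,249),.01),("disctab",(176,267),.01),("fix",(351,241),.012),("hub",(352,239),.05),("big1",(186,139),.004),("big2",(217,351),.004),("valve",(318,310),.02)]:
    print(n,onz("top",uv,z).round(4))
for uv in [(319,224),(361,208),(383,258),(341,275)]: print(onz("top",uv,.012).round(4))
for uv in [(138,197),(271,210),(261,302),(125,290)]: print("mat",onz("top",uv,.006).round(4))
E
```

```text
sep [0.5318 0.1198 0.0095]
septab [0.575  0.1165 0.0095]
disc [0.5569 0.2614 0.01  ]
disctab [0.5184 0.2345 0.01  ]
fix [ 0.5763 -0.1401  0.012 ]
hub [ 0.5761 -0.1395  0.05  ]
big1 [0.8017 0.2238 0.004 ]
big2 [0.3412 0.1437 0.004 ]
valve [ 0.4284 -0.0695  0.02  ]
[ 0.6129 -0.0708  0.012 ]
[ 0.6486 -0.162   0.012 ]
[ 0.5398 -0.209   0.012 ]
[ 0.5028 -0.1185  0.012 ]
mat [0.6705 0.3229 0.006 ]
mat [0.6439 0.0339 0.006 ]
mat [0.4446 0.0523 0.006 ]
mat [0.469 0.342 0.006]
```

View pics/crop_mat.png

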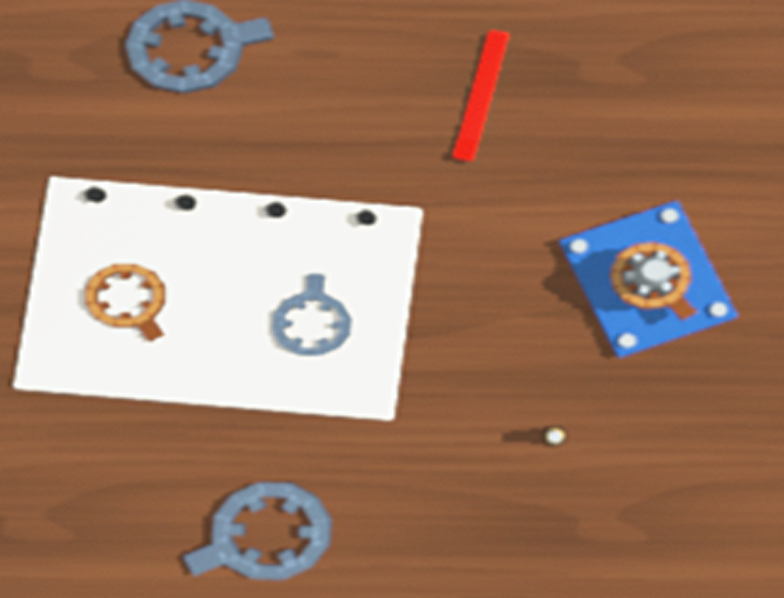

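The crop confirms it: the ring on the mat (crop 312,315) is clearly smaller than the two rings on the wood, so it is the separator. I'll go and hover above it for a wrist look.

```bash
cat >> h.py <<'E'
def row(target,ang):
    """print dx,dy,dz cm and twist to bring TCP to target (world) with tool x at world angle ang deg"""
    s=bot.read_state(); R=s["tcp_rot"]; d=R.T@(np.array(target)-s["position"])*100
    a=np.degrees(np.arctan2(R[1,0],R[0,0])); t=-((ang-a+180)%360-180)
    print("t",round(s["time_s"],2),"pos",s["position"].round(4),"ang",a.round(2),"F",s["force"].round(1),"op",round(s["opening"],3),"j",s["joint_positions"].round(1)[[0,5]])
    print("row dx dy dz cm",d.round(2),"twist",round(t,2))
E
python3 -c "
from h import *
row((.532,.13,.2),-94)"
```

```text
t 0.15 pos [0.2395 0.5767 0.2218] ang 67.44 F [-0.1  0.5 -1. ] op 0.998 j [ 57.2 -10.2]
row dx dy dz cm [-30.02  44.15   2.21] twist 161.44
```

Request:
arm_command([
  {"dx":-2.2,"dy":3.2,"twist":7},
  {"dx":-4.4,"dy":6.4,"twist":14},
  {"dx":-6.6,"dy":9.6,"twist":21},
  {"dx":-8.8,"dy":12.8,"twist":28},
  {"dx":-11,"dy":16,"twist":35},
  {"dx":-13.2,"dy":19.2,"dz":1,"twist":42},
  {"dx":-15.4,"dy":22.4,"dz":1.5,"twist":49},
  {"dx":-17.6,"dy":25.6,"dz":2,"twist":56},
])

```text
$.plan[0]: bad value
```

```bash
python3 -c "
from h import *
row((.532,.13,.2),-94)"
```

```text
t 0.15 pos [0.2395 0.5767 0.2218] ang 67.44 F [-0.1  0.5 -1. ] op 0.998 j [ 57.2 -10.2]
row dx dy dz cm [-30.02  44.15   2.21] twist 161.44
```

Every field seems to be required.

Request:
arm_command([
  {"claw":1,"dx":-2.2,"dy":3.2,"dz":0,"twist":7},
  {"claw":1,"dx":-4.4,"dy":6.4,"dz":0,"twist":14},
  {"claw":1,"dx":-6.6,"dy":9.6,"dz":0,"twist":21},
  {"claw":1,"dx":-8.8,"dy":12.8,"dz":0,"twist":28},
  {"claw":1,"dx":-11,"dy":16,"dz":0.5,"twist":35},
  {"claw":1,"dx":-13.2,"dy":19.2,"dz":1,"twist":42},
  {"claw":1,"dx":-15.4,"dy":22.4,"dz":1.5,"twist":49},
  {"claw":1,"dx":-17.6,"dy":25.6,"dz":2,"twist":56},
])

```text
time_s: 0.82
position: [0.4089, 0.3142, 0.2018]
tcp_rot: [[0.981, 0.193, -0.001], [0.193, -0.981, -0.001], [-0.001, 0.001, -1.0]]
force: [0.9, 0.4, 0.8]
opening: 1.0
```

```bash
python3 -c "
from h import *
row((.532,.13,.2),-94)"
```

```text
t 0.82 pos [0.4089 0.3142 0.2018] ang 11.11 F [0.9 0.4 0.8] op 1.0 j [25.1 14.1]
row dx dy dz cm [ 8.53 20.45  0.19] twist 105.11
```

Request:
arm_command([
  {"claw":1,"dx":1.1,"dy":2.6,"dz":0,"twist":7},
  {"claw":1,"dx":2.2,"dy":5.2,"dz":0,"twist":14},
  {"claw":1,"dx":3.3,"dy":7.8,"dz":0,"twist":21},
  {"claw":1,"dx":4.4,"dy":10.4,"dz":0,"twist":28},
  {"claw":1,"dx":5.5,"dy":13,"dz":0,"twist":35},
  {"claw":1,"dx":6.6,"dy":15.6,"dz":0,"twist":42},
  {"claw":1,"dx":7.7,"dy":18,"dz":0,"twist":49},
  {"claw":1,"dx":8.5,"dy":20.4,"dz":0.2,"twist":56},
])

```text
time_s: 1.48
position: [0.5329, 0.1291, 0.2001]
tcp_rot: [[0.704, -0.71, 0.0], [-0.71, -0.704, -0.001], [0.001, 0.001, -1.0]]
force: [0.7, 0.2, 0.6]
opening: 0.999
```

Request:
arm_command([
  {"claw":1,"dx":0,"dy":0,"dz":0,"twist":7},
  {"claw":1,"dx":0,"dy":0,"dz":0,"twist":14},
  {"claw":1,"dx":0,"dy":0,"dz":0,"twist":21},
  {"claw":1,"dx":0,"dy":0,"dz":0,"twist":28},
  {"claw":1,"dx":0,"dy":0,"dz":0,"twist":35},
  {"claw":1,"dx":0,"dy":0,"dz":0,"twist":42},
  {"claw":1,"dx":0,"dy":0,"dz":0,"twist":49},
  {"claw":1,"dx":0,"dy":0,"dz":0,"twist":49},
])

```text
time_s: 2.15
position: [0.5327, 0.1291, 0.1998]
tcp_rot: [[-0.076, -0.997, -0.0], [-0.997, 0.076, -0.001], [0.001, 0.0, -1.0]]
force: [-0.5, -0.9, 0.6]
opening: 1.005
```

```bash
cat > look.py <<'E'
import sys
from h import *
import pickle
s=bot.read_state(); im=bot.capture(sys.argv[2] if len(sys.argv)>2 else "wrist"); cv2.imwrite(f"pics/{sys.argv[1]}.png",im[:,:,::-1]); pickle.dump(s,open(f"pics/{sys.argv[1]}.pkl","wb"))
row((.532,.13,.2),-94)
E
python3 look.py w1
```

```text
t 2.2 pos [0.5327 0.1291 0.1999] ang -94.12 F [ 0.4  0.6 -0.2] op 1.001 j [ 2.  96.1]
row dx dy dz cm [-0.08  0.07 -0.01] twist -0.12
```

View pics/w1.png

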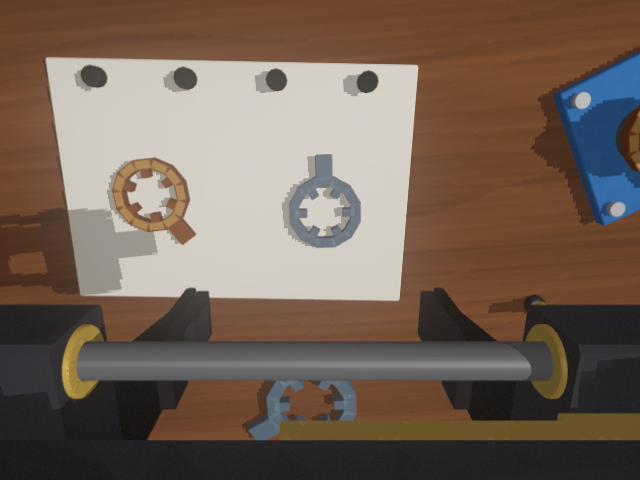

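The wrist view shows the loose disc at (151,194) with its tab to (180,228), the separator at (325,211) with its tab to (323,165), and part of the fixture at the right edge. I'll measure both plates by colour mask.

```bash
cat > plate.py <<'E'
import sys,pickle
from h import *
def plate(cnt,z,cam,s,rout=.0305):
    P=np.array([onz(cam,p,z,s)[:2] for p in cnt.reshape(-1,2).astype(float)])
    # tab: far points
    c=np.median(P,0)
    for _ in range(12):
        d=np.linalg.norm(P-c,axis=1); k=(d<.0345)&(d>.026)
        A=np.c_[2*P[k],np.ones(k.sum())]; sol=np.linalg.lstsq(A,(P[k]**2).sum(1),rcond=None)[0]; c=sol[:2]
    r=np.sqrt(sol[2]+c@c); d=np.linalg.norm(P-c,axis=1)
    t=P[(d>.038)]; v=t-c; 
    # tab direction: axis-symmetric: mid of extreme angles
    far=t.mean(0)-c; a=np.degrees(np.arctan2(far[1],far[0]))
    rel=(np.degrees(np.arctan2(v[:,1],v[:,0]))-a+180)%360-180
    a2=a+(rel.max()+rel.min())/2
    return c,r,d.max(),a,a2
if __name__=="__main__":
    n=sys.argv[1]; s=pickle.load(open(f"pics/{n}.pkl","rb")); im=cv2.imread(f"pics/{n}.png")
    hsv=cv2.cvtColor(im,cv2.COLOR_BGR2HSV)
    up=np.zeros(im.shape[:2],np.uint8); up[:300]=255
    for nm,lo,hi,z in [("sep",(95,50,40),(125,130,200),.013),("disc",(3,120,60),(20,255,255),.014)]:
        m=cv2.inRange(hsv,lo,hi)&up
        if nm=="disc": x=cv2.inRange(hsv,(0,0,120),(179,60,255)); 
        cs,_=cv2.findContours(m,cv2.RETR_EXTERNAL,cv2.CHAIN_APPROX_NONE)
        for c in cs:
            A=cv2.contourArea(c); x,y,w,h=cv2.boundingRect(c)
            if 1500<A<9000 and 40<x<420:
                print(nm,A,(x,y,w,h),[np.round(q,4) for q in plate(c,z,"wrist",s)])
E
python3 plate.py w1
```

```text
disc 4221.5 (112, 159, 82, 85) [array([0.5587, 0.2634]), np.float64(0.0295), np.float64(0.047), np.float64(-145.5325), np.float64(-146.6669)]
```

```bash
python3 - <<'E'
import cv2
im=cv2.imread("pics/w1.png");h=cv2.cvtColor(im,cv2.COLOR_BGR2HSV)
for p in [(323,165),(295,211),(325,240),(355,212),(323,190)]: print(h[p[1],p[0]])
E
sed -i 's/(95,50,40),(125,130,200)/(98,50,40),(125,150,170)/' plate.py
python3 - <<'E'
import cv2,numpy as np
im=cv2.imread("pics/w1.png");h=cv2.cvtColor(im,cv2.COLOR_BGR2HSV)
m=cv2.inRange(h,(95,40,40),(125,170,190)); cs,_=cv2.findContours(m[:300],cv2.RETR_EXTERNAL,cv2.CHAIN_APPROX_NONE)
print([(cv2.contourArea(c),cv2.boundingRect(c)) for c in cs if cv2.contourArea(c)>300])
E
```

```text
[104  32 134]
[104  35 140]
[107  35 131]
[103  32 129]
[ 19  18 200]
[(431.0, (585, 189, 55, 36))]
```

```bash
sed -i 's/(98,50,40),(125,150,170)/(92,18,60),(125,100,175)/' plate.py; python3 plate.py w1
python3 - <<'E'
from h import *
import pickle
s=pickle.load(open("pics/w1.pkl","rb"))
for uv in [(323,154),(325,211)]: print(onz("wrist",uv,.013,s))
for uv in [(418,66),(399,300),(47,58)]: print(onz("wrist",uv,.006,s))
E
```

```text
sep 4218.0 (289, 155, 71, 93) [array([0.5339, 0.1203]), np.float64(0.0299), np.float64(0.0476), np.float64(-2.6834), np.float64(-2.8848)]
disc 4221.5 (112, 159, 82, 85) [array([0.5587, 0.2634]), np.float64(0.0295), np.float64(0.047), np.float64(-145.5325), np.float64(-146.6669)]
[0.58174744 0.11805667 0.013     ]
[0.53491804 0.11970371 0.013     ]
[0.64255156 0.03949746 0.006     ]
[0.44606678 0.05833123 0.006     ]
[0.67021945 0.32556387 0.006     ]
```

```bash
python3 -c "
from h import *
row((.534,.1203,.0085),-92.8)"
```

```text
t 2.2 pos [0.5327 0.1291 0.1999] ang -94.12 F [ 0.4  0.6 -0.2] op 1.001 j [ 2.  96.1]
row dx dy dz cm [ 0.84 -0.2  19.14] twist -1.32
```

Request:
arm_command([
  {"claw":1,"dx":0.4,"dy":-0.1,"dz":3,"twist":-1.3},
  {"claw":1,"dx":0.84,"dy":-0.2,"dz":6.5,"twist":-1.3},
  {"claw":1,"dx":0.84,"dy":-0.2,"dz":10,"twist":-1.3},
  {"claw":1,"dx":0.84,"dy":-0.2,"dz":13.5,"twist":-1.3},
  {"claw":1,"dx":0.84,"dy":-0.2,"dz":16,"twist":-1.3},
  {"claw":1,"dx":0.84,"dy":-0.2,"dz":18,"twist":-1.3},
  {"claw":1,"dx":0.84,"dy":-0.2,"dz":19.1,"twist":-1.3},
  {"claw":0.85,"dx":0.84,"dy":-0.2,"dz":19.1,"twist":-1.3},
])

```text
time_s: 2.87
position: [0.5332, 0.1204, 0.0077]
tcp_rot: [[-0.047, -0.999, -0.003], [-0.999, 0.047, -0.001], [0.001, 0.003, -1.0]]
force: [0.3, -1.0, -0.1]
opening: 0.972
```

```bash
python3 look.py w2; python3 -c "
from h import *
row((.534,.1203,.0085),-92.8)"
```

```text
t 2.92 pos [0.5339 0.1203 0.0084] ang -92.69 F [-0.7 -0.3  0.6] op 0.943 j [ 1.  93.8]
row dx dy dz cm [ -0.93   0.26 -19.16] twist 1.31
t 2.92 pos [0.5339 0.1203 0.0084] ang -92.69 F [-0.7 -0.3  0.6] op 0.943 j [ 1.  93.8]
row dx dy dz cm [ 0.   -0.01 -0.01] twist 0.11
```

View pics/w2.png

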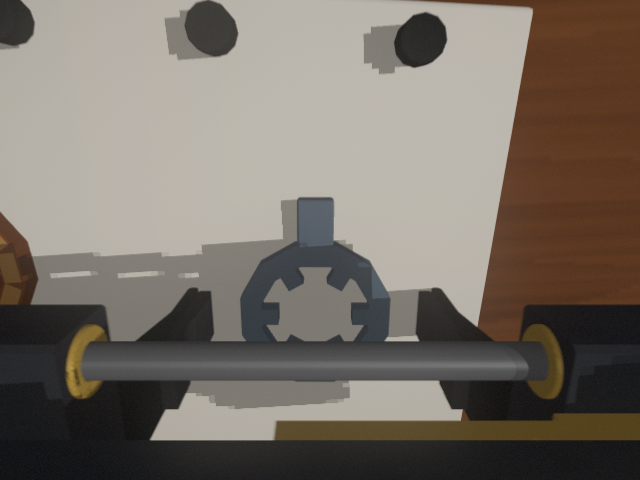

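The separator sits squarely between the fingers: ring centre near (315,313), tab straight up at (316,215). I'll close on it.

```bash
python3 -c "
from h import *
s=bot.read_state(); R=s['tcp_rot'];p=s['position']
print(proj('wrist',p+R@[0,0,-.0045],s),proj('wrist',p+R@[0,-.048,-.0045],s),proj('wrist',p+R@[.03,0,-.0045],s))"
```

```text
[314.47024143 315.61848852] [314.46807785 199.07252817] [388.10544969 315.60375254]
```

Request:
arm_command([
  {"claw":0.6,"dx":0,"dy":0,"dz":0,"twist":0},
  {"claw":0.5,"dx":0,"dy":0,"dz":0,"twist":0},
  {"claw":0.5,"dx":0,"dy":0,"dz":0,"twist":0},
  {"claw":0.5,"dx":0,"dy":0,"dz":0,"twist":0},
  {"claw":0.5,"dx":0,"dy":0,"dz":0,"twist":0},
  {"claw":0.5,"dx":0,"dy":0,"dz":0,"twist":0},
])

```text
time_s: 3.42
position: [0.5343, 0.1204, 0.0088]
tcp_rot: [[-0.047, -0.999, -0.0], [-0.999, 0.047, -0.001], [0.001, 0.0, -1.0]]
force: [-0.5, -0.2, 2.3]
opening: 0.682
```

```bash
python3 -c "
from h import *
row((.529,-.177,.2),-52)"
```

```text
t 3.42 pos [0.5343 0.1204 0.0088] ang -92.67 F [-0.5 -0.2  2.3] op 0.682 j [ 1.  93.8]
row dx dy dz cm [ 29.76  -0.85 -19.08] twist -40.67
```

Request:
arm_command([
  {"claw":0.5,"dx":0,"dy":0,"dz":-1.5,"twist":0},
  {"claw":0.5,"dx":0,"dy":0,"dz":-4.5,"twist":0},
  {"claw":0.5,"dx":0.3,"dy":0,"dz":-8.3,"twist":0},
  {"claw":0.5,"dx":2,"dy":0,"dz":-12,"twist":-4},
  {"claw":0.5,"dx":5,"dy":0,"dz":-14.5,"twist":-10},
  {"claw":0.5,"dx":8.5,"dy":0,"dz":-16.5,"twist":-16},
  {"claw":0.5,"dx":12.3,"dy":-0.3,"dz":-18,"twist":-22},
  {"claw":0.5,"dx":16.1,"dy":-0.5,"dz":-19,"twist":-28},
])

```text
time_s: 4.08
position: [0.5322, -0.0417, 0.2012]
tcp_rot: [[0.434, -0.901, 0.003], [-0.901, -0.434, -0.002], [0.003, -0.002, -1.0]]
force: [0.9, 0.2, -0.9]
opening: 0.686
```

```bash
python3 -c "
from h import *
row((.529,-.177,.2),-52)"
```

```text
t 4.08 pos [ 0.5322 -0.0417  0.2012] ang -64.29 F [ 0.9  0.2 -0.9] op 0.686 j [-16.4  47.9]
row dx dy dz cm [12.05  6.16  0.15] twist -12.29
```

Request:
arm_command([
  {"claw":0.5,"dx":2.6,"dy":1.3,"dz":0,"twist":-3},
  {"claw":0.5,"dx":5.6,"dy":2.8,"dz":0,"twist":-6},
  {"claw":0.5,"dx":8.6,"dy":4.4,"dz":0.1,"twist":-9},
  {"claw":0.5,"dx":11,"dy":5.6,"dz":0.1,"twist":-12.3},
  {"claw":0.5,"dx":12,"dy":6.2,"dz":0.1,"twist":-12.3},
  {"claw":0.5,"dx":12,"dy":6.2,"dz":0.1,"twist":-12.3},
  {"claw":0.5,"dx":12,"dy":6.2,"dz":0.1,"twist":-12.3},
])

```text
time_s: 4.67
position: [0.5277, -0.1761, 0.2001]
tcp_rot: [[0.614, -0.789, 0.002], [-0.789, -0.614, -0.001], [0.001, -0.001, -1.0]]
force: [-0.8, -0.2, -0.1]
opening: 0.683
```

```bash
python3 look.py w3; python3 look.py t3 top
```

```text
t 4.72 pos [ 0.5277 -0.1752  0.2001] ang -52.03 F [-0.8  0.  -0.7] op 0.686 j [-29.9  22.1]
row dx dy dz cm [-23.8  -19.11  -0.  ] twist 41.97
t 4.77 pos [ 0.5279 -0.1748  0.2002] ang -51.96 F [-0.  -0.6 -1.1] op 0.677 j [-29.8  22.1]
row dx dy dz cm [-23.75 -19.11  -0.  ] twist 42.04
```

View pics/w3.png

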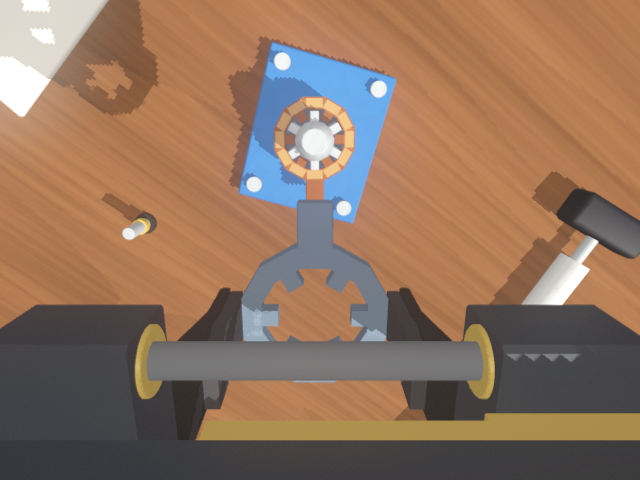

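The wrist view shows the held separator at (315,315) with its tab tip at (315,202). Beyond it are the fixture, the fitted disc centred at about (315,138) with its tab straight down at (315,190), and the six bright ribs. I'll measure the hub axis and angle.

Run:
```python
from plate import *
s=pickle.load(open("pics/w3.pkl","rb")); im=cv2.imread("pics/w3.png"); h=cv2.cvtColor(im,cv2.COLOR_BGR2HSV)
for q in [(315,188),(315,102),(280,140),(400,140),(315,115),(315,80)]: print(q,h[q[1],q[0]])
m=cv2.inRange(h,(3,80,60),(22,255,255)); mm=np.zeros_like(m); mm[85:200,262:368]=255
bl=cv2.inRange(h,(95,130,60),(125,255,255))
m&=mm
cs,_=cv2.findContours(m,cv2.RETR_EXTERNAL,cv2.CHAIN_APPROX_NONE); c=max(cs,key=cv2.contourArea)
print(cv2.contourArea(c),cv2.boundingRect(c))
cen,r,dm,a,a2=plate(c,.038,"wrist",s,); print("disc",cen.round(4),r,dm,a,a2)
# tab mid line pixels rows
for rr in (182,186,190,194,198):
    xs=np.where(m[rr])[0]; 
    P=onz("wrist",((xs.min()+xs.max())/2,rr),.038,s)[:2]; v=P-cen; print(rr,xs.min(),xs.max(),np.degrees(np.arctan2(v[1],v[0])).round(2),np.linalg.norm(v).round(4))
for d,z in ((315,141),.074),: print("core top",onz("wrist",d,z,s))
# fixture corners
for uv in [(272,43),(395,79),(353,222),(240,191)]: print(onz("wrist",uv,.012,s).round(4))
cv2.imwrite("pics/w3c.png",cv2.resize(im[80:250,240:390],None,fx=3.5,fy=3.5,interpolation=cv2.INTER_CUBIC))
# held sep: angle / position
R=s['tcp_rot'];p=s['position']
print(proj('wrist',p+R@[0,0,-.0045],s),proj('wrist',p+R@[0,-.048,-.001],s))
```

```text
(315, 188) [ 10 131 199]
(315, 102) [ 18 106 245]
(280, 140) [ 16 105 190]
(400, 140) [ 11 121 189]
(315, 115) [ 90   3 245]
(315, 80) [105 141 239]
5485.5 (274, 97, 81, 103)
disc [ 0.577  -0.1376] 0.029840931244008065 0.04500525809810542 -141.8126994076786 -142.1823319218009
182 306 367 -113.57 0.0358
186 306 367 -115.69 0.0386
190 306 367 -117.53 0.0414
194 306 367 -119.14 0.0442
198 307 367 -120.13 0.0473
core top [ 0.57786271 -0.13764414  0.074     ]
[ 0.6126 -0.0698  0.012 ]
[ 0.6504 -0.1598  0.012 ]
[ 0.5428 -0.206   0.012 ]
[ 0.5057 -0.1153  0.012 ]
[315.15820784 315.89184034] [315.18735647 197.7778201 ]
```

View pics/w3c.png

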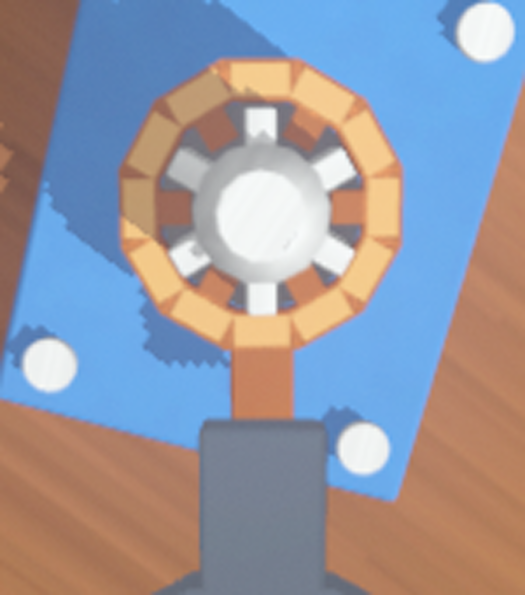

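Run:
```python
from h import *
import pickle
for n in ("w2","w3"):
    s=pickle.load(open(f"pics/{n}.pkl","rb")); im=cv2.imread(f"pics/{n}.png")
    print(n,im[192:208,315].tolist()); R=s['tcp_rot'];p=s['position']
    dz={"w2":.0046,"w3":.0042}[n]
    print(proj('wrist',p+R@[0,-.048,-dz],s),proj('wrist',p+R@[0,-.047,-dz],s),[np.where(np.abs(np.diff(im[225,290:345].astype(int).sum(1)))>40)[0]+290])
row((.5775,-.1376,.10),-52.1)
```

```text
w2 [[173, 183, 187], [174, 183, 188], [174, 183, 188], [173, 182, 187], [161, 170, 174], [114, 118, 119], [82, 81, 79], [80, 77, 75], [95, 89, 84], [102, 95, 87], [106, 98, 91], [108, 99, 92], [108, 98, 91], [106, 98, 90], [108, 99, 92], [106, 98, 90]]
[315.21512744 199.48215299] [315.21385936 202.11010151] [array([296, 332, 333])]
w3 [[96, 129, 198], [97, 132, 199], [96, 130, 198], [96, 132, 198], [95, 132, 198], [95, 132, 199], [95, 132, 199], [109, 124, 167], [126, 114, 119], [132, 115, 108], [134, 119, 111], [144, 127, 118], [147, 130, 120], [148, 131, 121], [148, 130, 121], [147, 129, 120]]
[315.21198264 199.28915329] [315.2107231  201.91115543] [array([], dtype=int64)]
t 4.77 pos [ 0.5279 -0.1748  0.2002] ang -51.96 F [-0.  -0.6 -1.1] op 0.677 j [-29.8  22.1]
row dx dy dz cm [ 0.11 -6.19 10.02] twist 0.14
```

Request:
arm_command([
  {"claw":0.5,"dx":0,"dy":-2.5,"dz":2,"twist":0.1},
  {"claw":0.5,"dx":0.1,"dy":-5.2,"dz":5,"twist":0.1},
  {"claw":0.5,"dx":0.1,"dy":-6.2,"dz":8,"twist":0.1},
  {"claw":0.5,"dx":0.1,"dy":-6.2,"dz":10,"twist":0.1},
  {"claw":0.5,"dx":0.1,"dy":-6.2,"dz":10,"twist":0.1},
])

```text
time_s: 5.18
position: [0.5745, -0.1332, 0.0959]
tcp_rot: [[0.618, -0.786, -0.008], [-0.786, -0.618, 0.004], [-0.008, 0.004, -1.0]]
force: [-0.9, -0.3, -0.9]
opening: 0.68
```

```bash
python3 look.py w4; python3 -c "
from h import *
row((.5775,-.1376,.065),-52.1)"
```

```text
t 5.23 pos [ 0.5756 -0.1344  0.098 ] ang -51.91 F [-0.2  1.2 -1.3] op 0.68 j [-24.   27.9]
row dx dy dz cm [-23.54 -12.86 -10.12] twist 42.09
t 5.23 pos [ 0.5756 -0.1344  0.098 ] ang -51.91 F [-0.2  1.2 -1.3] op 0.68 j [-24.   27.9]
row dx dy dz cm [0.39 0.04 3.3 ] twist 0.19
```

View pics/w4.png

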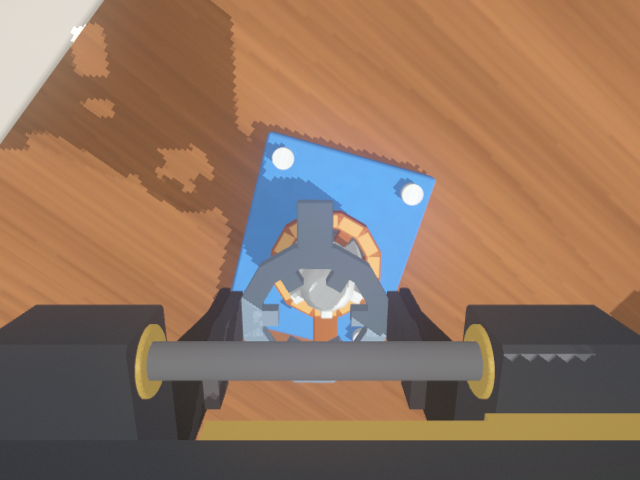

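The plate is over the hub (core visible at about (330,290)), but the arm still lags about 4 mm in tool x. I'll let it settle before going lower.

Request:
arm_command([
  {"claw":0.5,"dx":0.39,"dy":0.04,"dz":0.5,"twist":0.2},
  {"claw":0.5,"dx":0.39,"dy":0.04,"dz":0.5,"twist":0.2},
  {"claw":0.5,"dx":0.39,"dy":0.04,"dz":0.5,"twist":0.2},
])

```text
time_s: 5.48
position: [0.5783, -0.138, 0.0942]
tcp_rot: [[0.614, -0.789, -0.003], [-0.789, -0.614, 0.001], [-0.003, 0.001, -1.0]]
force: [0.0, 0.4, -0.8]
opening: 0.68
```

```bash
python3 -c "
from h import *
row((.5775,-.1376,.065),-52.1)"
```

```text
t 5.48 pos [ 0.5783 -0.138   0.0942] ang -52.12 F [ 0.   0.4 -0.8] op 0.68 j [-24.2  27.9]
row dx dy dz cm [-0.07  0.04  2.92] twist -0.02
```

Request:
arm_command([
  {"claw":0.5,"dx":-0.05,"dy":0.03,"dz":0.6,"twist":0},
  {"claw":0.5,"dx":-0.05,"dy":0.03,"dz":1.2,"twist":0},
  {"claw":0.5,"dx":-0.05,"dy":0.03,"dz":1.8,"twist":0},
  {"claw":0.5,"dx":-0.05,"dy":0.03,"dz":2.4,"twist":0},
  {"claw":0.5,"dx":-0.05,"dy":0.03,"dz":2.8,"twist":0},
  {"claw":0.5,"dx":-0.05,"dy":0.03,"dz":2.8,"twist":0},
])

```text
time_s: 5.98
position: [0.5768, -0.1374, 0.0649]
tcp_rot: [[0.614, -0.789, -0.005], [-0.789, -0.614, 0.002], [-0.005, 0.002, -1.0]]
force: [-0.4, 0.1, -0.8]
opening: 0.679
```

```bash
python3 -c "
from h import *
row((.5775,-.1376,.0408),-52.1)"; python3 look.py w5; python3 look.py s5 side
```

```text
t 5.98 pos [ 0.5768 -0.1374  0.0649] ang -52.13 F [-0.4  0.1 -0.8] op 0.679 j [-24.2  27.9]
row dx dy dz cm [ 0.07 -0.05  2.41] twist -0.03
t 6.03 pos [ 0.5771 -0.1375  0.0654] ang -52.12 F [-0.4  0.2 -1.1] op 0.68 j [-24.2  27.9]
row dx dy dz cm [-23.94 -12.84 -13.39] twist 41.88
t 6.08 pos [ 0.5775 -0.1377  0.0658] ang -52.12 F [ 0.5  0.3 -0.3] op 0.68 j [-24.2  27.9]
row dx dy dz cm [-23.97 -12.82 -13.36] twist 41.88
```

View pics/w5.png

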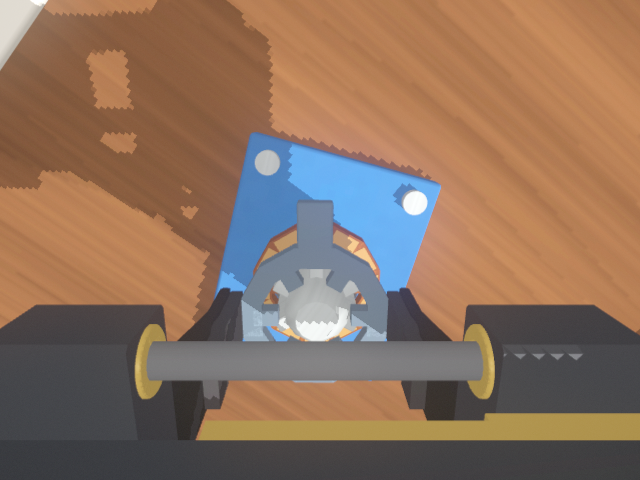

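The core sits centred in the plate's bore (about (315,310)) with a rib showing in the tooth gap at (315,272), and there is no contact force. I'll feel downward in small steps.

Request:
arm_command([
  {"claw":0.5,"dx":0,"dy":0,"dz":0.15,"twist":0},
  {"claw":0.5,"dx":0,"dy":0,"dz":0.3,"twist":0},
  {"claw":0.5,"dx":0,"dy":0,"dz":0.45,"twist":0},
  {"claw":0.5,"dx":0,"dy":0,"dz":0.6,"twist":0},
  {"claw":0.5,"dx":0,"dy":0,"dz":0.7,"twist":0},
])

```text
time_s: 6.5
position: [0.5774, -0.1376, 0.0587]
tcp_rot: [[0.614, -0.789, -0.003], [-0.789, -0.614, 0.002], [-0.003, 0.001, -1.0]]
force: [0.3, -0.6, -1.3]
opening: 0.68
```

Request:
arm_command([
  {"claw":0.5,"dx":0,"dy":0,"dz":0.3,"twist":0},
  {"claw":0.5,"dx":0,"dy":0,"dz":0.6,"twist":0},
  {"claw":0.5,"dx":0,"dy":0,"dz":0.9,"twist":0},
  {"claw":0.5,"dx":0,"dy":0,"dz":1.2,"twist":0},
  {"claw":0.5,"dx":0,"dy":0,"dz":1.4,"twist":0},
  {"claw":0.5,"dx":0,"dy":0,"dz":1.6,"twist":0},
  {"claw":0.5,"dx":0,"dy":0,"dz":1.65,"twist":0},
])

```text
time_s: 7.08
position: [0.5772, -0.1375, 0.0417]
tcp_rot: [[0.614, -0.789, -0.004], [-0.789, -0.614, 0.002], [-0.004, 0.002, -1.0]]
force: [0.1, -0.7, -1.1]
opening: 0.682
```

```bash
python3 -c "
from h import *
row((.5775,-.1376,.0408),-52.1)"
```

```text
t 7.08 pos [ 0.5772 -0.1375  0.0417] ang -52.12 F [ 0.1 -0.7 -1.1] op 0.682 j [-24.2  27.9]
row dx dy dz cm [ 0.03 -0.02  0.09] twist -0.02
```

Less than 1 mm above the seat and no force. I'll lower the last bit and release.

Request:
arm_command([
  {"claw":0.5,"dx":0,"dy":0,"dz":0.06,"twist":0},
  {"claw":0.5,"dx":0,"dy":0,"dz":0.08,"twist":0},
  {"claw":0.5,"dx":0,"dy":0,"dz":0.08,"twist":0},
  {"claw":0.9,"dx":0,"dy":0,"dz":0.05,"twist":0},
  {"claw":0.98,"dx":0,"dy":0,"dz":0,"twist":0},
  {"claw":0.98,"dx":0,"dy":0,"dz":0,"twist":0},
  {"claw":0.98,"dx":0,"dy":0,"dz":0,"twist":0},
])

```text
time_s: 7.67
position: [0.5773, -0.1376, 0.0419]
tcp_rot: [[0.614, -0.789, -0.004], [-0.789, -0.614, 0.002], [-0.004, 0.002, -1.0]]
force: [-0.0, -0.6, 0.2]
opening: 0.899
```

```bash
python3 look.py w6
```

```text
t 7.72 pos [ 0.5773 -0.1376  0.0418] ang -52.12 F [ 0.9 -0.8  0.2] op 0.929 j [-24.2  27.9]
row dx dy dz cm [-23.96 -12.83 -15.75] twist 41.88
```

View pics/w6.png

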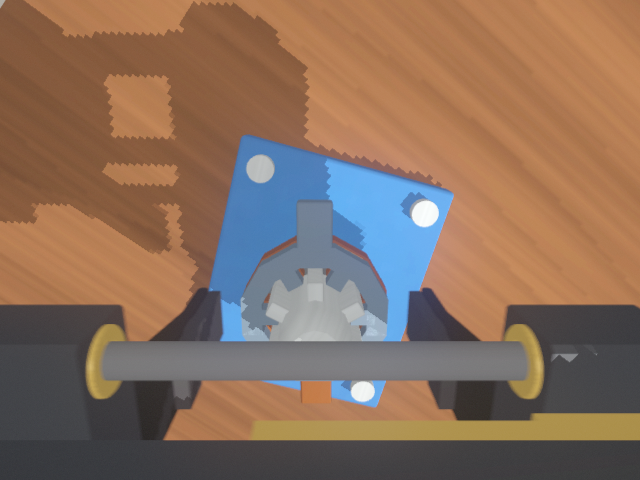

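The separator's tab is at (315,205) pointing away from the fitted tab at (315,392), and the ribs stand up through its teeth. The fingers are open. I'll rise straight up and go to the disc.

```bash
python3 -c "
from h import *
row((.5587,.2634,.17),-56)"
```

```text
t 7.72 pos [ 0.5773 -0.1376  0.0418] ang -52.12 F [ 0.9 -0.8  0.2] op 0.929 j [-24.2  27.9]
row dx dy dz cm [-32.84 -23.13 -12.73] twist 3.88
```

Request:
arm_command([
  {"claw":1,"dx":0,"dy":0,"dz":-1,"twist":0},
  {"claw":1,"dx":0,"dy":0,"dz":-3.5,"twist":0},
  {"claw":1,"dx":0,"dy":0,"dz":-7,"twist":0},
  {"claw":1,"dx":0,"dy":0,"dz":-10,"twist":0},
  {"claw":1,"dx":-1.5,"dy":-1,"dz":-12,"twist":0},
  {"claw":1,"dx":-4.5,"dy":-3.2,"dz":-12.5,"twist":1},
  {"claw":1,"dx":-7.8,"dy":-5.5,"dz":-12.8,"twist":2},
  {"claw":1,"dx":-11.1,"dy":-7.8,"dz":-12.8,"twist":4},
])

```text
time_s: 8.38
position: [0.5719, -0.0017, 0.1724]
tcp_rot: [[0.555, -0.832, 0.0], [-0.832, -0.555, 0.001], [-0.001, -0.001, -1.0]]
force: [0.8, -0.3, -0.3]
opening: 1.007
```

```bash
python3 look.py t7 top; python3 -c "
from h import *
row((.5587,.2634,.17),-56)"
```

```text
t 8.43 pos [0.5694 0.0066 0.1717] ang -56.11 F [-0.9  3.   0. ] op 1.002 j [-10.8  45.1]
row dx dy dz cm [-12.35  -3.78  -2.72] twist 37.89
t 8.43 pos [0.5694 0.0066 0.1717] ang -56.11 F [-0.9  3.   0. ] op 1.002 j [-10.8  45.1]
row dx dy dz cm [-21.91 -13.43   0.36] twist -0.11
```

Request:
arm_command([
  {"claw":1,"dx":-3,"dy":-1.8,"dz":0,"twist":0},
  {"claw":1,"dx":-6.4,"dy":-3.9,"dz":0,"twist":0},
  {"claw":1,"dx":-9.8,"dy":-6,"dz":0.2,"twist":0},
  {"claw":1,"dx":-13.2,"dy":-8.1,"dz":0.2,"twist":0},
  {"claw":1,"dx":-16.6,"dy":-10.2,"dz":0.3,"twist":0},
  {"claw":1,"dx":-19.6,"dy":-12,"dz":0.3,"twist":0},
  {"claw":1,"dx":-21.9,"dy":-13.4,"dz":0.3,"twist":0},
  {"claw":1,"dx":-21.9,"dy":-13.4,"dz":0.3,"twist":0},
])

```text
time_s: 9.1
position: [0.5579, 0.2684, 0.1715]
tcp_rot: [[0.562, -0.827, -0.002], [-0.827, -0.562, 0.01], [-0.01, -0.004, -1.0]]
force: [0.5, -0.4, -0.3]
opening: 0.998
```

```bash
python3 look.py w8; sed -i 's/40<x<420/20<x<500/;s/1500<A<9000/1500<A<16000/;s/up\[:300\]/up[:320]/' plate.py;  python3 plate.py w8
```

```text
t 9.15 pos [0.558  0.2657 0.1712] ang -55.84 F [-0.9  0.7 -0.3] op 1.0 j [14.9 70.5]
row dx dy dz cm [ 9.75  9.77 -2.98] twist 38.16
```

View pics/w8.png

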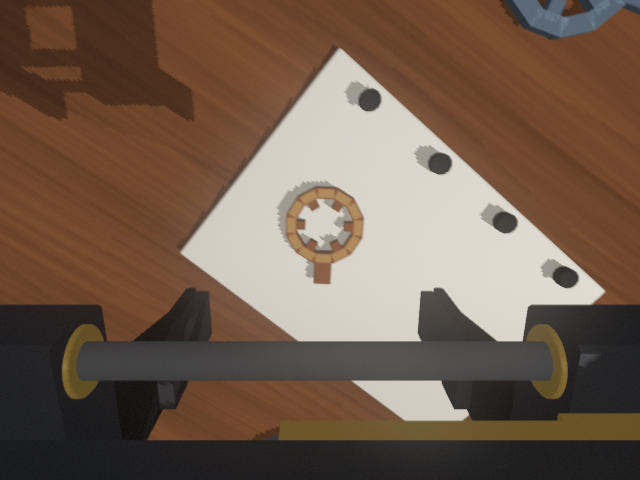

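View pics/t7.png

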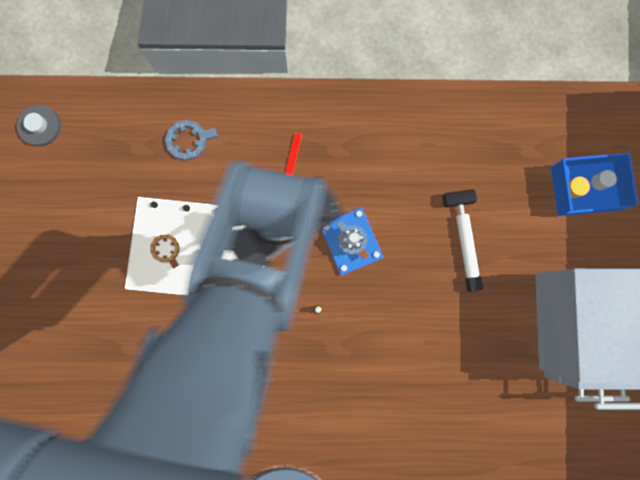

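The wrist view shows the disc at (325,225) with its tab down at (322,275). In the top view the separator sits on the hub. I'll measure the disc again with a looser mask.

Run:
```python
from plate import *
s=pickle.load(open("pics/w8.pkl","rb")); im=cv2.imread("pics/w8.png"); h=cv2.cvtColor(im,cv2.COLOR_BGR2HSV)
m=cv2.inRange(h,(3,75,50),(22,255,255)); mm=np.zeros_like(m); mm[170:290,275:375]=255; m&=mm
m=cv2.morphologyEx(m,cv2.MORPH_CLOSE,np.ones((3,3)))
cs,_=cv2.findContours(m,cv2.RETR_EXTERNAL,cv2.CHAIN_APPROX_NONE); c=max(cs,key=cv2.contourArea)
print(cv2.contourArea(c),cv2.boundingRect(c)); cen,r,dm,a,a2=plate(c,.014,"wrist",s); print(cen,r,dm,a,a2)
row((cen[0],cen[1],.009),a-90+180-180 if False else (a2+a)/2+90)
row((cen[0],cen[1],.009),-55.7)
```

```text
4861.0 (286, 187, 77, 97)
[0.55948531 0.26259876] 0.03001263632480544 0.04736099811553908 -147.89818014889346 -148.21815960831879
t 9.15 pos [0.558  0.2657 0.1712] ang -55.84 F [-0.9  0.7 -0.3] op 1.0 j [14.9 70.5]
row dx dy dz cm [ 0.48  0.08 16.22] twist 2.22
t 9.15 pos [0.558  0.2657 0.1712] ang -55.84 F [-0.9  0.7 -0.3] op 1.0 j [14.9 70.5]
row dx dy dz cm [ 0.48  0.08 16.22] twist -0.14
```

Request:
arm_command([
  {"claw":1,"dx":0.48,"dy":0.08,"dz":3,"twist":1.7},
  {"claw":1,"dx":0.48,"dy":0.08,"dz":6.5,"twist":1.7},
  {"claw":1,"dx":0.48,"dy":0.08,"dz":10,"twist":1.7},
  {"claw":1,"dx":0.48,"dy":0.08,"dz":13,"twist":1.7},
  {"claw":1,"dx":0.48,"dy":0.08,"dz":15,"twist":1.7},
  {"claw":1,"dx":0.48,"dy":0.08,"dz":16.2,"twist":1.7},
  {"claw":1,"dx":0.48,"dy":0.08,"dz":16.2,"twist":1.7},
  {"claw":1,"dx":0.48,"dy":0.08,"dz":16.2,"twist":1.7},
])

```text
time_s: 9.82
position: [0.5602, 0.2615, 0.0095]
tcp_rot: [[0.536, -0.844, -0.003], [-0.844, -0.536, 0.008], [-0.008, -0.002, -1.0]]
force: [0.1, 0.3, 0.0]
opening: 1.0
```

```bash
python3 look.py w9
python3 - <<'E'
from plate import *
s=pickle.load(open("pics/w9.pkl","rb")); R=s['tcp_rot'];p=s['position']
print(p)
for q in ([0,0,-.0045],[0,.048,-.0045],[.03,0,-.0045],[0,-.03,-.0045]): print(proj('wrist',p+R@np.array(q),s))
E
```

```text
t 9.87 pos [0.5605 0.2618 0.0099] ang -57.59 F [-0.6 -0.2  0.7] op 1.003 j [14.5 71.6]
row dx dy dz cm [  9.45   9.41 -19.11] twist 36.41
[0.56015314 0.26150132 0.00948315]
[315.08918011 315.83702479]
[315.04512483 415.48948409]
[388.69209244 315.8013387 ]
[315.12037605 245.27219254]
```

View pics/w9.png

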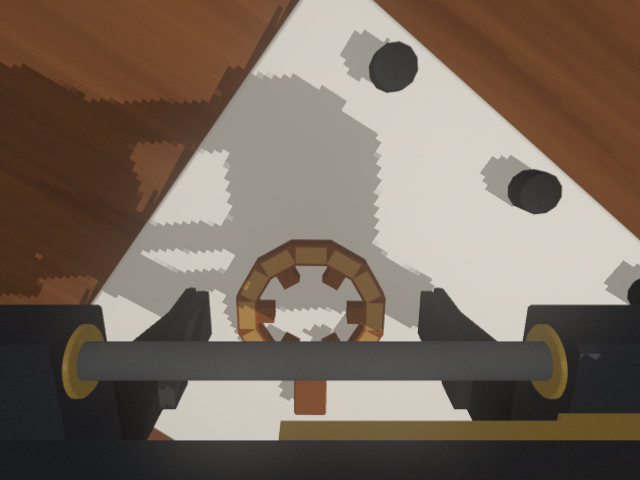

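The disc is squarely between the fingers: centre about (311,311), tab tip at (310,414). I'll shift about 1.3 mm and pinch.

Request:
arm_command([
  {"claw":1,"dx":-0.12,"dy":-0.13,"dz":0.06,"twist":0},
  {"claw":0.5,"dx":-0.12,"dy":-0.13,"dz":0.06,"twist":0},
  {"claw":0.5,"dx":-0.12,"dy":-0.13,"dz":0.06,"twist":0},
  {"claw":0.5,"dx":-0.12,"dy":-0.13,"dz":0.06,"twist":0},
  {"claw":0.5,"dx":-0.12,"dy":-0.13,"dz":0.06,"twist":0},
  {"claw":0.5,"dx":-0.12,"dy":-0.13,"dz":0.06,"twist":0},
  {"claw":0.5,"dx":-0.12,"dy":-0.13,"dz":0.06,"twist":0},
])

```text
time_s: 10.45
position: [0.5609, 0.2635, 0.0094]
tcp_rot: [[0.536, -0.844, -0.002], [-0.844, -0.536, 0.008], [-0.007, -0.003, -1.0]]
force: [0.5, -0.2, 0.3]
opening: 0.682
```

```bash
python3 look.py w10
python3 - <<'E'
from plate import *
s=pickle.load(open("pics/w10.pkl","rb")); R=s['tcp_rot'];p=s['position']
print(p)
zt=-(.014-p[2])
for q in ([0,.048,zt],[0,-.03,zt]): print(proj('wrist',p+R@np.array(q),s))
im=cv2.imread("pics/w10.png"); print(im[236:250,315].tolist()); print(im[406:420,315].tolist())
row((.5277,-.1752,.2),-52)
E
```

```text
t 10.5 pos [0.5609 0.2635 0.0094] ang -57.58 F [-0.1  0.3  0.5] op 0.687 j [14.6 71.7]
row dx dy dz cm [  9.58   9.54 -19.16] twist 36.42
[0.56091955 0.26351453 0.00943041]
[315.04562561 415.59549959]
[315.12096811 245.32344175]
[[144, 153, 158], [144, 153, 157], [145, 154, 159], [145, 154, 159], [145, 153, 158], [145, 153, 159], [143, 152, 157], [123, 135, 144], [72, 82, 99], [50, 62, 85], [48, 61, 84], [47, 59, 83], [47, 60, 83], [49, 61, 88]]
[[53, 80, 130], [52, 81, 131], [52, 81, 130], [52, 81, 130], [51, 80, 129], [52, 81, 130], [51, 81, 130], [52, 81, 130], [50, 80, 129], [50, 80, 129], [52, 80, 129], [51, 82, 131], [121, 141, 167], [188, 198, 206]]
t 10.5 pos [0.5609 0.2635 0.0094] ang -57.58 F [-0.1  0.3  0.5] op 0.687 j [14.6 71.7]
row dx dy dz cm [ 35.11  26.27 -19.4 ] twist -5.58
```

View pics/w10.png

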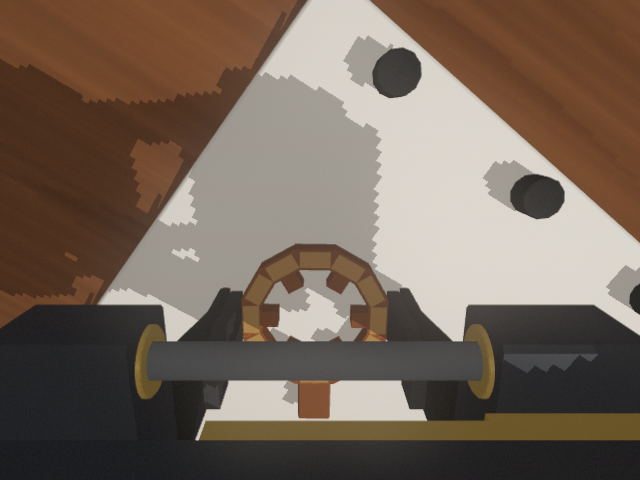

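The disc is gripped and centred at about (315,316), with its tab at (314,400). I'll carry it to the same viewing pose as before.

Request:
arm_command([
  {"claw":0.5,"dx":0,"dy":0,"dz":-1.5,"twist":0},
  {"claw":0.5,"dx":0,"dy":0,"dz":-4.5,"twist":0},
  {"claw":0.5,"dx":0,"dy":0,"dz":-8,"twist":0},
  {"claw":0.5,"dx":1.3,"dy":1,"dz":-11.5,"twist":0},
  {"claw":0.5,"dx":3.8,"dy":2.8,"dz":-14,"twist":-1},
  {"claw":0.5,"dx":6.6,"dy":4.9,"dz":-16,"twist":-1},
  {"claw":0.5,"dx":9.6,"dy":7.2,"dz":-17.5,"twist":-2},
  {"claw":0.5,"dx":12.8,"dy":9.6,"dz":-18.5,"twist":-3},
])

```text
time_s: 11.17
position: [0.5491, 0.1017, 0.1952]
tcp_rot: [[0.582, -0.813, 0.002], [-0.813, -0.582, 0.008], [-0.006, -0.006, -1.0]]
force: [0.6, -0.3, -0.6]
opening: 0.68
```

```bash
python3 -c "
from h import *
row((.5277,-.1752,.2),-52)"
```

```text
t 11.17 pos [0.5491 0.1017 0.1952] ang -54.43 F [ 0.6 -0.3 -0.6] op 0.68 j [-1.2 52.9]
row dx dy dz cm [21.28 17.85 -0.71] twist -2.43
```

Request:
arm_command([
  {"claw":0.5,"dx":2.8,"dy":2.3,"dz":-0.1,"twist":-0.5},
  {"claw":0.5,"dx":5.8,"dy":4.8,"dz":-0.3,"twist":-1},
  {"claw":0.5,"dx":8.8,"dy":7.4,"dz":-0.5,"twist":-1.5},
  {"claw":0.5,"dx":11.8,"dy":9.9,"dz":-0.7,"twist":-2},
  {"claw":0.5,"dx":14.8,"dy":12.4,"dz":-0.7,"twist":-2.4},
  {"claw":0.5,"dx":17.8,"dy":14.9,"dz":-0.7,"twist":-2.4},
  {"claw":0.5,"dx":20,"dy":16.8,"dz":-0.7,"twist":-2.4},
  {"claw":0.5,"dx":21.3,"dy":17.8,"dz":-0.7,"twist":-2.4},
])

```text
time_s: 11.83
position: [0.5277, -0.1788, 0.1998]
tcp_rot: [[0.613, -0.79, 0.002], [-0.79, -0.613, 0.007], [-0.004, -0.006, -1.0]]
force: [0.5, 0.2, -0.6]
opening: 0.679
```

Request:
arm_command([
  {"claw":0.5,"dx":0,"dy":0,"dz":0,"twist":0},
  {"claw":0.5,"dx":0,"dy":0,"dz":0,"twist":0},
  {"claw":0.5,"dx":0,"dy":0,"dz":0,"twist":0},
  {"claw":0.5,"dx":0,"dy":0,"dz":0,"twist":0},
])

```text
time_s: 12.17
position: [0.5274, -0.1771, 0.1997]
tcp_rot: [[0.614, -0.789, 0.001], [-0.789, -0.614, 0.008], [-0.005, -0.005, -1.0]]
force: [0.4, 0.2, -0.1]
opening: 0.683
```

```bash
python3 look.py w11;python3 -c "
from h import *
row((.5775,-.1376,.1),-52.1)"
```

```text
t 12.22 pos [ 0.5276 -0.1771  0.1998] ang -52.09 F [-0.2  0.8 -1.2] op 0.682 j [-30.3  21.6]
row dx dy dz cm [-23.96 -19.22   0.2 ] twist 41.91
t 12.22 pos [ 0.5276 -0.1771  0.1998] ang -52.09 F [-0.2  0.8 -1.2] op 0.682 j [-30.3  21.6]
row dx dy dz cm [ 0.   -6.31 10.01] twist 0.01
```

View pics/w11.png

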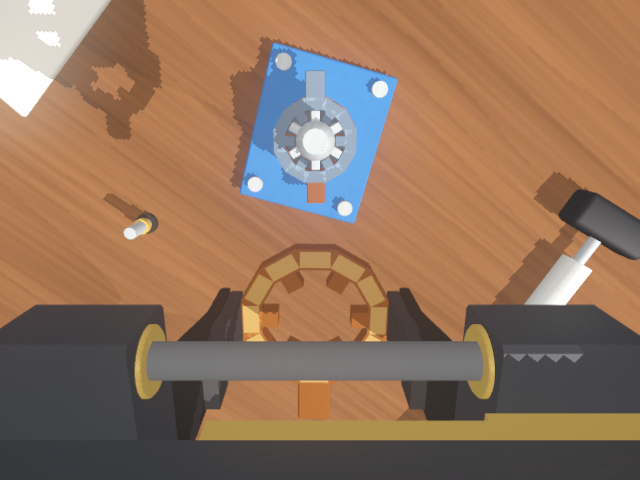

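The separator is on the hub, with its tab at (316,85) opposite the fitted tab at (316,192). The hub angle hasn't changed and the held disc's tab (314,400) points to the fitted tab's side. I'll move above the hub.

Request:
arm_command([
  {"claw":0.5,"dx":0,"dy":-2.5,"dz":2,"twist":0},
  {"claw":0.5,"dx":0,"dy":-5.2,"dz":5,"twist":0},
  {"claw":0.5,"dx":0,"dy":-6.3,"dz":8,"twist":0},
  {"claw":0.5,"dx":0,"dy":-6.3,"dz":10,"twist":0},
  {"claw":0.5,"dx":0,"dy":-6.3,"dz":10,"twist":0},
  {"claw":0.5,"dx":0,"dy":-6.3,"dz":10.2,"twist":0},
  {"claw":0.5,"dx":0,"dy":-6.3,"dz":10.2,"twist":0},
  {"claw":0.5,"dx":0,"dy":-6.3,"dz":10.2,"twist":0},
])

```text
time_s: 12.88
position: [0.5783, -0.138, 0.0998]
tcp_rot: [[0.614, -0.789, 0.004], [-0.789, -0.614, 0.006], [-0.002, -0.007, -1.0]]
force: [0.5, 0.7, -0.9]
opening: 0.684
```

```bash
python3 -c "
from h import *
row((.5775,-.1376,.066),-52.1)"
```

```text
t 12.88 pos [ 0.5783 -0.138   0.0998] ang -52.09 F [ 0.5  0.7 -0.9] op 0.684 j [-24.4  27.4]
row dx dy dz cm [-0.07  0.07  3.38] twist 0.01
```

Request:
arm_command([
  {"claw":0.5,"dx":-0.04,"dy":0.05,"dz":0.6,"twist":0},
  {"claw":0.5,"dx":-0.04,"dy":0.05,"dz":1.2,"twist":0},
  {"claw":0.5,"dx":-0.05,"dy":0.06,"dz":1.8,"twist":0},
  {"claw":0.5,"dx":-0.05,"dy":0.06,"dz":2.4,"twist":0},
  {"claw":0.5,"dx":-0.05,"dy":0.06,"dz":3,"twist":0},
  {"claw":0.5,"dx":-0.05,"dy":0.06,"dz":3.3,"twist":0},
  {"claw":0.5,"dx":-0.05,"dy":0.06,"dz":3.3,"twist":0},
  {"claw":0.5,"dx":-0.05,"dy":0.06,"dz":3.3,"twist":0},
])

```text
time_s: 13.55
position: [0.5775, -0.1377, 0.0663]
tcp_rot: [[0.614, -0.789, 0.003], [-0.789, -0.614, 0.006], [-0.003, -0.007, -1.0]]
force: [-0.5, 0.9, -0.4]
opening: 0.68
```

```bash
python3 look.py w12; python3 -c "
from h import *
row((.5775,-.1376,.0484),-52.1)"
```

```text
t 13.6 pos [ 0.5777 -0.1378  0.0666] ang -52.09 F [-0.3  0.2 -0.3] op 0.677 j [-24.4  27.3]
row dx dy dz cm [-23.97 -12.94 -13.19] twist 41.91
t 13.6 pos [ 0.5777 -0.1378  0.0666] ang -52.09 F [-0.3  0.2 -0.3] op 0.677 j [-24.4  27.3]
row dx dy dz cm [-0.02  0.02  1.82] twist 0.01
```

View pics/w12.png

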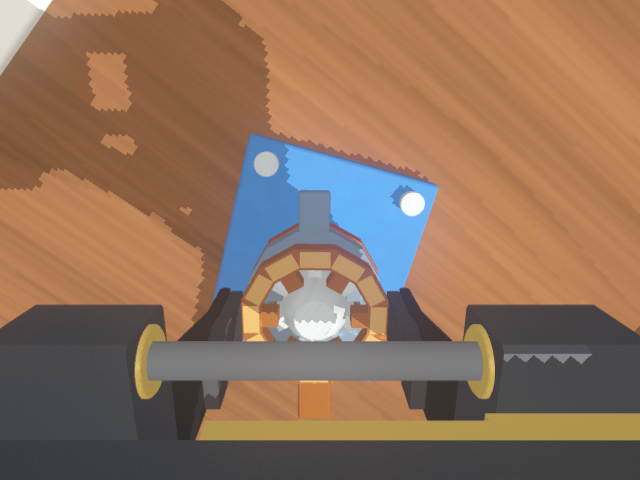

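The core is centred in the disc's bore at about (315,310), with no force. I'll feel down gently.

Request:
arm_command([
  {"claw":0.5,"dx":0,"dy":0,"dz":0.15,"twist":0},
  {"claw":0.5,"dx":0,"dy":0,"dz":0.3,"twist":0},
  {"claw":0.5,"dx":0,"dy":0,"dz":0.45,"twist":0},
  {"claw":0.5,"dx":0,"dy":0,"dz":0.6,"twist":0},
  {"claw":0.5,"dx":-0.01,"dy":0.01,"dz":0.75,"twist":0},
  {"claw":0.5,"dx":-0.01,"dy":0.01,"dz":0.75,"twist":0},
])

```text
time_s: 14.1
position: [0.5774, -0.1376, 0.0588]
tcp_rot: [[0.614, -0.789, 0.003], [-0.789, -0.614, 0.006], [-0.003, -0.007, -1.0]]
force: [-0.5, 0.6, -0.9]
opening: 0.678
```

Request:
arm_command([
  {"claw":0.5,"dx":0,"dy":0,"dz":0.25,"twist":0},
  {"claw":0.5,"dx":0,"dy":0,"dz":0.5,"twist":0},
  {"claw":0.5,"dx":0,"dy":0,"dz":0.75,"twist":0},
  {"claw":0.5,"dx":0,"dy":0,"dz":0.92,"twist":0},
  {"claw":0.5,"dx":0,"dy":0,"dz":0.98,"twist":0},
  {"claw":0.5,"dx":0,"dy":0,"dz":0.98,"twist":0},
])

```text
time_s: 14.6
position: [0.5772, -0.1375, 0.0487]
tcp_rot: [[0.614, -0.789, 0.003], [-0.789, -0.614, 0.007], [-0.004, -0.006, -1.0]]
force: [-1.1, 0.2, -0.6]
opening: 0.678
```

Request:
arm_command([
  {"claw":0.5,"dx":0,"dy":0,"dz":0.03,"twist":0},
  {"claw":0.8,"dx":0,"dy":0,"dz":0.03,"twist":0},
  {"claw":0.98,"dx":0,"dy":0,"dz":0,"twist":0},
  {"claw":0.98,"dx":0,"dy":0,"dz":0,"twist":0},
  {"claw":0.98,"dx":0,"dy":0,"dz":0,"twist":0},
  {"claw":0.98,"dx":0,"dy":0,"dz":0,"twist":0},
])

```text
time_s: 15.1
position: [0.5773, -0.1375, 0.0488]
tcp_rot: [[0.614, -0.789, 0.003], [-0.789, -0.614, 0.007], [-0.003, -0.006, -1.0]]
force: [-0.3, 0.3, 0.2]
opening: 0.943
```

Request:
arm_command([
  {"claw":1,"dx":0,"dy":0,"dz":-1,"twist":0},
  {"claw":1,"dx":0,"dy":0,"dz":-3.5,"twist":0},
  {"claw":1,"dx":0,"dy":0,"dz":-7,"twist":0},
  {"claw":1,"dx":0,"dy":0,"dz":-10,"twist":0},
  {"claw":1,"dx":0,"dy":2,"dz":-12,"twist":0},
  {"claw":1,"dx":0,"dy":4,"dz":-13,"twist":0},
  {"claw":1,"dx":0,"dy":4,"dz":-13,"twist":0},
  {"claw":1,"dx":0,"dy":4,"dz":-13,"twist":0},
])

```text
time_s: 15.77
position: [0.5454, -0.1634, 0.18]
tcp_rot: [[0.613, -0.79, 0.005], [-0.79, -0.613, 0.006], [-0.001, -0.008, -1.0]]
force: [0.6, -1.0, 0.0]
opening: 0.995
```

```bash
python3 look.py w13; python3 look.py s13 side
python3 - <<'E'
import cv2
im=cv2.imread("pics/s13.png"); cv2.imwrite("pics/s13c.png",cv2.resize(im[220:330,260:400],None,fx=5,fy=5,interpolation=cv2.INTER_CUBIC))
im=cv2.imread("pics/w13.png"); cv2.imwrite("pics/w13c.png",cv2.resize(im[60:300,200:440],None,fx=2.5,fy=2.5,interpolation=cv2.INTER_CUBIC))
E
```

```text
t 15.82 pos [ 0.5454 -0.1629  0.179 ] ang -52.14 F [-0.3 -0.  -0. ] op 1.002 j [-28.1  23.8]
row dx dy dz cm [-23.95 -16.93  -1.91] twist 41.86
t 15.87 pos [ 0.5454 -0.1626  0.1784] ang -52.11 F [-0.5  0.2  0. ] op 0.996 j [-28.1  23.8]
row dx dy dz cm [-23.92 -16.92  -1.96] twist 41.89
```

View pics/w13c.png

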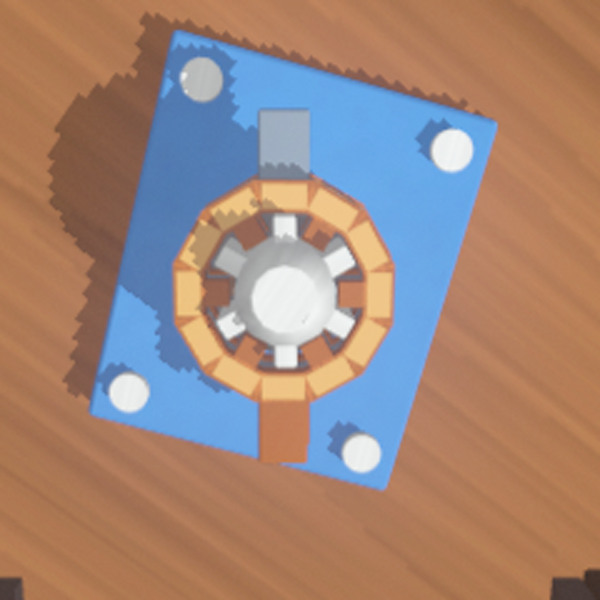

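View pics/s13c.png

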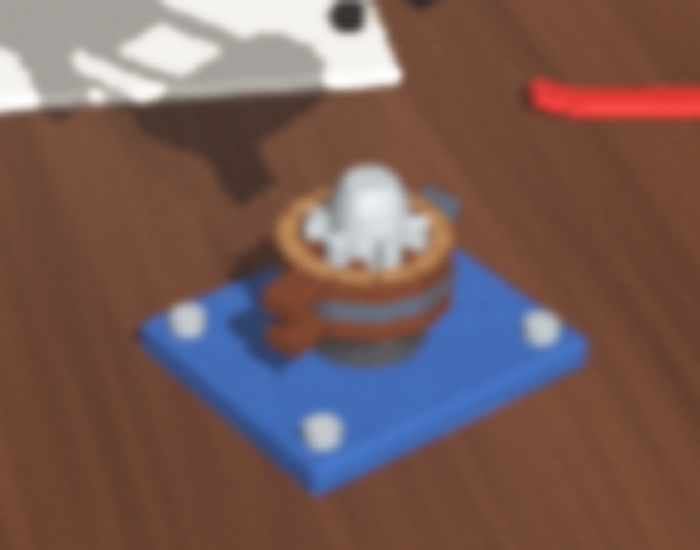

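The stack is flat and closed with no gaps. In the enlarged side crop the layers run brown, grey, brown, with both brown tabs together at left (290,310) and the grey tab opposite at (440,205). In the wrist crop the ribs stand above the disc all round its centre at (285,290). The gripper is clear, so I'm handing in.

```bash
python3 -c "
from rig import bot
print(bot.hand_in())"
```

```text
the job is handed in; nothing more can be done
None
```

The separator plate and then the loose friction disc are both on the hub splines and released, and the job was handed in at about 16 s on the robot's clock. The separator's tab points opposite the fitted disc's tab, and the loose disc's tab is on the same side as it.

- **Which plate:** I used the smallest of the three blue-grey rings, the one on the mat.
- **Forces:** both plates slid down freely. Measured force stayed within about 1.5 N, the sensor's noise level, at each stop while they went on.
- **Last pictures:** the wrist and side views show a closed brown, grey, brown stack lying flat, with the ribs standing above the top disc all round. The hub angle looked unchanged at about 15 degrees, and the gripper was clear about 10 cm above.
- **Other objects:** I never touched the tire lever, pump or valve stem, though I did not measure their positions again at the end.
- **Small disagreements:** the top camera put the hub about 2 mm from where the wrist camera did, so I used the wrist camera's position. The loose disc's angle differed by about 2 degrees between two looks, and closing the gripper on its flats should have lined it up. No check failed.

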